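# Load the lacquer-drying box and hold its sprung lid at the airing mark

## Task

Slide the tray with the two freshly lacquered urn caps fully home into the side mouth of the drying box, so that its front plate closes against the box and both caps still stand in it. Then lift the sprung lid with the gripper until it is opened to the same angle as the pointer at its side and keep it there: finish while still holding the lid at that angle, since it falls shut if let go. Leave the pointer as it is set and do not disturb the other urns and the tumbler.

Things in the scene. Friction and masses are not known exactly. Their poses are not given: they have to be found in the camera images.
- oven: Drying box: grey sheet-metal box fixed to the bench, 200 (x) x 200 (y) x 115 mm high, open underneath: the tray slides on the bench top. Origin: centre of its underside, z up. The tray mouth is in its +y face, the lid's hinge along the top of its +x face; the lid's tab overhangs its -x face; the pointer is on its -y side. Place and yaw vary.
- oven_mouth (a point): Bench-level middle of the tray mouth, in the +y face of the box; axes as the box. The mouth is about 160 mm wide at the face, narrowed by slanting cheeks over the first 18 mm to a channel 136 mm wide, 68 mm high, running to -y.
- tray: Loose steel tray on the bench before the mouth, 0.3 to 0.65 kg. Pan 130 (x) x 140 (y) x 18 mm high, walls and floor 4 mm; origin: centre of its underside, z up. Its -y end goes in first. At its +y end an upright front plate, 184 wide, 6 thick (y 70 to 76), 67 high. Fully home the plate rests on the box's face: axes along the box's, origin at (0, 30, 0) mm in the box's frame.
- tray_handle (a point): Middle of the tray's handle tab, at (0, 132, 40) mm in the tray's frame; axes as the tray. The tab is an upright black plate standing out from the front plate along +y (tray y 76 to 155 mm), 10 mm thick in x, from 23 to 57 mm high: pinch it from above across its thickness, or push on it. With the tray home this point is 62 mm from the box's face.
- cap_a: Turned aluminium urn cap standing in the tray, 48 mm diameter, 36 mm high with a knob, 70 g. Origin: centre of its underside.
- cap_b: The other cap, the same shape.
- lid: Aluminium lid, 200 x 196 x 10 mm. Origin on the hinge axis, mid-length, 121 mm above the bench; y is the hinge axis. Shut, its axes are the box's; the plate runs 200 mm to its own -x. It opens about +y (-x end rises); the tilt of its z axis is the opening angle, 0 to 1.2 rad. Spring (0.9 N m/rad, preload 0.35 rad) and weight (0.36 to 0.56 kg) shut it: 3 to 7 N at the tab.
- lid_handle (a point): Middle of the lid's tab, at (-236, 0, 4) mm in the lid's frame; axes as the lid. The tab is an upright black plate in the middle of the free edge, standing out from it (lid x -200 to -260), 10 mm thick in y, 30 mm high (lid z -11 to 19); free space below and beside it. Pinched from above across its thickness, it can pivot between the fingers as the lid rises.
- pointer_tip (a point): Tip of the angle pointer: a slim brass bar with a diamond end, on the lid's hinge axis, 119 mm to the -y side of its middle, beside a steel arc. The tip is 205 mm from the axis; its x axis runs along the bar from tip to hinge, y along the hinge axis. The lid is at the mark when its plate is parallel with the bar.
- pointer (a joint): Angle of the pointer above level, rad (set between 0.35 and 0.75); stiff to turn; the lid must be opened to the same angle.
- urn: Bystander: aluminium urn, 124 mm diameter, 200 mm high. Origin: centre of its underside.
- brass_urn: Bystander: small brass urn, 90 mm diameter, 150 mm high. Origin: centre of its underside.
- tumbler: Bystander: steel tumbler, 68 mm diameter, 100 mm high. Origin: centre of its underside.
Not all that is in view belongs to the job. What is shaped like the cap_b but pink is not meant.

How it is judged (in metres and radians):
On the way, in this order (a step that is already met when the one before it is completed fails the run):
1. the tray is fully home with both caps standing in it, the lid still down (y of tray in the frame of oven between 0.02 and 0.037 m and x of tray in the frame of oven between -0.012 and 0.012 m and z of tray in the frame of oven below 0.008 m and angle between the y axis of tray and the y axis of oven, either way round below 0.08 rad and x of cap_a in the frame of tray between -0.06 and 0.06 m and y of cap_a in the frame of tray between -0.065 and 0.065 m and z of each of cap_a, cap_b in the frame of tray below 0.015 m and angle between each of cap_a, cap_b's own z axis and vertical below 0.35 rad and x of cap_b in the frame of tray between -0.06 and 0.06 m and y of cap_b in the frame of tray between -0.065 and 0.065 m and angle between lid's own z axis and vertical below 0.12 rad), for 0.2 s.
2. the fingers hold the lid in line with the pointer (angle between the x axis of lid and the x axis of pointer_tip, either way round below 0.07 rad and angle between lid's own z axis and vertical above 0.2 rad and contact force between the fingers and lid above 1.5 N and contact force between tray and lid below 0.1 N), for 0.3 s.
At the end, for the whole second after the job is handed in: The tray is home (front plate within 7 mm of the box, square to it within 0.08 rad, on the bench), both caps stand in it, and the fingers hold the lid (over 1.5 N) still, parallel with the pointer within 0.07 rad, the tray not propping it (all of step 2 and y of tray in the frame of oven between 0.02 and 0.037 m and x of tray in the frame of oven between -0.012 and 0.012 m and z of tray in the frame of oven below 0.008 m and angle between the y axis of tray and the y axis of oven, either way round below 0.08 rad and x of cap_a in the frame of tray between -0.06 and 0.06 m and y of cap_a in the frame of tray between -0.065 and 0.065 m and z of each of cap_a, cap_b in the frame of tray below 0.015 m and angle between each of cap_a, cap_b's own z axis and vertical below 0.35 rad and x of cap_b in the frame of tray between -0.06 and 0.06 m and y of cap_b in the frame of tray between -0.065 and 0.065 m and angular speed of lid below 0.1 rad/s and linear speed of tray below 0.02 m/s); the arm keeps its last pose, push and grip.
It fails at once if the pointer was moved (distance of pointer_tip from where it was at the start of the episode above 0.012 m).
It fails at once if urn was disturbed (distance of urn from where it was at the start of the episode above 0.03 m).
It fails at once if brass_urn was disturbed (distance of brass_urn from where it was at the start of the episode above 0.03 m).
It fails at once if tumbler was disturbed (distance of tumbler from where it was at the start of the episode above 0.03 m).
It also fails if it takes over 61 s, if anything falls off the work surface, if the arm or the gripper's body presses on something with over 40 N, if the wrist force passes 120 N, or if a joint passes its speed limit or range.

## Robot

A 6-joint arm with a two-finger parallel gripper is mounted at the origin on the work surface. World frame = base frame: x ahead of the robot, y to its left, z up, the work surface at z = 0. Lengths are in m, angles in degrees, forces in N, time in s.
With the tool pointing down it reaches from about 0.4 to 0.825 m from the base axis. Payload 7 kg.
Tool frame: the origin (TCP) lies midway between the tips of the shut fingers; the grasp point (between the pads) lies 19 mm behind it (r.hold_point_z is the distance from the TCP to the grasp point, in m); x points along the fingers, y is the direction in which the jaws open and shut, and the axes are right-handed (so a half turn about x gives the same grasp; the last joint's range is limited). The gripper opens to 88 mm and grips with 3 to 60 N. Pads are 19 mm wide; open, the fingers measure 130 mm over their backs; the gripper's body (78 mm by 193 mm) begins 47 mm behind the grasp point.
Start: joints at [84.059, 20.546, 0.682, 0, -70.136, -16.507], TCP at [0.258, 0.624, 0.227] pointing down, gripper open.
Joint ranges: [-176.03, 176.03], [-82.01, 121.73], [-58.28, 71.71], [-173.87, 95.51], [-174.79, -0.11], [-173.66, 173.66]. Speed limits (degrees/s): [136.94, 136.94, 172.46, 180, 180, 180].

## Interface

Orientations are given as [roll, pitch, yaw] about the fixed x, y, z axes, in that order (R = Rz(yaw) Ry(pitch) Rx(roll)).
In Python, from plant import r, viewer, order gives the robot as it stands. The module is installed in compiled form; this text tells all that it offers.
- The arm moves only by the shell command python3 -m creep 'ROWS' [FORCE]. ROWS is JSON, a list of rows, each an object of numbers: "ax", "ay", "az": the turn, a rotation vector about the tool's x, y, z in degrees; "tx", "ty", "tz": the shift along the tool's x, y, z in m; "fingers": the finger opening in m, from 0 to 0.0876. A call has 1 to 5 rows; each row is the pose to reach, as a shift and turn from the pose commanded when the call began, along the tool's axes at that moment; what a row does not reach only later rows make up. A row lasts 1/10 s, in which the tool goes at most 50 mm and 8.59 degrees, less where a joint would pass 70% of its speed; a pose out of reach is approached as far as the arm can. A call with a gripper value outside its range is refused whole. The fingers move at their own pace and stop on an object; FORCE is the grip in N (left out, the last holds). Time passes only in rows, so rows that repeat a pose let the fingers close. It gives the time, the measured TCP pose, the force and the opening at its end, in the units of the state.
- r.get_state(): the state, without advancing time (a new reading comes with each control period).
- viewer.capture(name): name is "scene" or "top"; returns a dict with "pixels" (420x560x3 uint8, blue, green, red), "depth" (420x560 float32, m along the optical axis (not along the pixel's ray), 0 where there is no reading), "fx", "fy", "cx", "cy" (pixels), "k1" (the pictures are not rectified: a ray, as slopes to the right and down, at radius r is drawn at 1 + k1 r^2 times it, then the intrinsics apply), "rvec" (rotation vector, rad) and "tvec" (3), from world to camera coordinates, as OpenCV has them. Camera axes: x right, y down, z forward; pixel columns grow to the right and rows downward; lengths in m; the calibration is good to about 2 mm. A picture is of the moment at which its call begins.
- order.close_job(): hands the job in, once; it reports no verdict.
The state is a dict: "time_s": time; "joints": joint angles; "qd": joint speeds; "joint_torque": joint torques, N m; "tcp_pos": TCP position; "eef_rot": TCP orientation; "contact_force": force on the tool from outside, world axes, zero at the start; "moment": the same for the moment, N m; "gripper_width": finger opening in m.
Only numpy, scipy, OpenCV 4.12 (cv2) and the standard library are available. Lean on these libraries where they do the work, as an engineer would, in place of code of your own. Each camera call takes 0.05 s, during which the arm holds its last target.

## Working session

There is one attempt and no reset: what is moved stays moved. The work goes in short steps, Python scripts to look and compute and a shell command to move; the robot and the scene stay as the last step left them, time stands still between calls to the robot, and variables do not carry over. Pictures are saved under pics/ and viewed, and the job is handed in when it is done.

```bash
mkdir -p pics; ls; python3 - <<'E'
from plant import r, viewer
import cv2,numpy as np
s=r.get_state(); print(s, r.hold_point_z)
for n in ("scene","top"):
    c=viewer.capture(n); cv2.imwrite(f"pics/{n}0.png",c["pixels"]); np.savez(f"{n}0.npz",**c)
    print(n,{k:c[k] for k in c if k not in("pixels","depth")})
E
```

```text
pics
{'time_s': 0.0, 'joints': array([ 8.40590851e+01,  2.05910395e+01,  6.33733118e-01, -1.90648989e-02,
       -7.01342483e+01, -1.65072231e+01]), 'qd': array([ 0.0305993 ,  0.0500736 ,  0.00086671,  0.15344888, -0.03903358,
       -0.02870899]), 'joint_torque': array([ 1.37497897e-03, -5.82713807e+01,  2.93048555e+01,  6.99732408e+00,
        7.06541701e-03, -1.47426081e-04]), 'tcp_pos': array([0.25758887, 0.62340054, 0.22563015]), 'eef_rot': array([  95.43283431,   89.90670711, -107.02179657]), 'contact_force': array([ 0.53661609, -0.45010266,  0.43981268]), 'moment': array([-7.19937362e-05,  1.97187255e-03,  1.48294389e-02]), 'gripper_width': 0.08760060771766644} 0.0188
scene {'fx': 482.1144019660279, 'fy': 482.1144019660279, 'cx': 273.9915095209815, 'cy': 212.37775273987805, 'k1': -0.060705219815257346, 'rvec': array([ 1.87233829,  1.86048305, -0.58991782]), 'tvec': array([-0.01770307, -0.43417411,  1.74890896])}
top {'fx': 505.0107738219864, 'fy': 505.0107738219864, 'cx': 280.55292183465735, 'cy': 211.78033905298577, 'k1': 0.045796484910461045, 'rvec': array([ 2.14747579, -2.21001575,  0.06255633]), 'tvec': array([0.02342029, 0.61112633, 1.47388668])}
```

View pics/scene0.png

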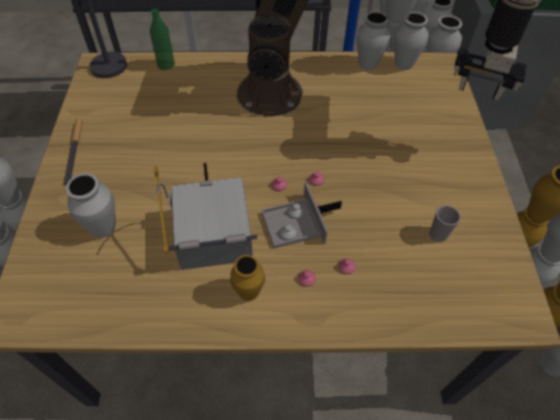

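View pics/top0.png

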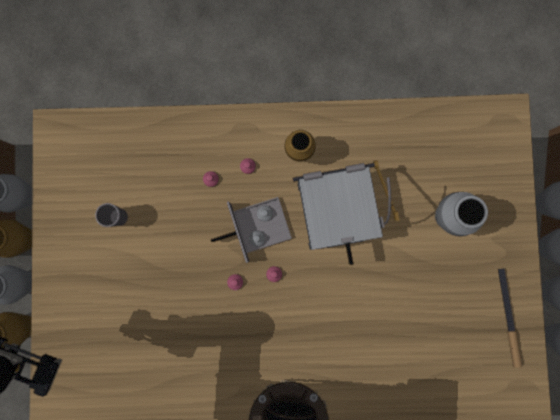

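```bash
cat > h.py <<'E'
import cv2,numpy as np
def K(c): return np.array([[c["fx"],0,c["cx"]],[0,c["fy"],c["cy"]],[0,0,1]],float)
def pose(c):
    R=cv2.Rodrigues(np.array(c["rvec"],float))[0]; return R,np.array(c["tvec"],float)
def slopes(c,uv):
    d=np.array([float(c["k1"]),0,0,0,0])
    return cv2.undistortPoints(np.array(uv,float).reshape(-1,1,2),K(c),d).reshape(-1,2)
def rays(c,uv):
    R,t=pose(c); s=slopes(c,uv); d=np.c_[s,np.ones(len(s))]@R; return -R.T@t,d
def onz(c,uv,z):
    o,d=rays(c,uv); z=np.broadcast_to(z,len(d)); return o+d*((z-o[2])/d[:,2])[:,None]
def proj(c,P):
    R,t=pose(c); return cv2.projectPoints(np.array(P,float).reshape(-1,1,3),np.array(c["rvec"],float),t,K(c),np.array([float(c["k1"]),0,0,0,0]))[0].reshape(-1,2)
def cloud(c):
    h,w=c["depth"].shape; v,u=np.mgrid[:h,:w]; uv=np.c_[u.ravel(),v.ravel()]
    R,t=pose(c); s=slopes(c,uv); z=c["depth"].ravel()
    p=(np.c_[s,np.ones(len(s))]*z[:,None]-t)@R; p[z==0]=np.nan
    return p.reshape(h,w,3)
def tri(c1,uv1,c2,uv2):
    o1,d1=rays(c1,[uv1]);o2,d2=rays(c2,[uv2]);d1=d1[0];d2=d2[0]
    a=np.linalg.lstsq(np.c_[d1,-d2],o2-o1,rcond=None)[0]; p,q=o1+a[0]*d1,o2+a[1]*d2
    return (p+q)/2,np.linalg.norm(p-q)
def crop(img,x0,y0,x1,y1,k,name):
    cv2.imwrite(name,cv2.resize(img[y0:y1,x0:x1],None,fx=k,fy=k,interpolation=cv2.INTER_CUBIC))
E
python3 - <<'E'
from h import *
c=dict(np.load("top0.npz")); crop(np.clip(c["pixels"]*1.6,0,255).astype(np.uint8),200,125,400,275,4,"pics/topc.png")
c=dict(np.load("scene0.npz")); crop(np.clip(c["pixels"]*1.6,0,255).astype(np.uint8),145,145,345,295,4,"pics/scc.png")
E
```

```text
(no output)
```

View pics/topc.png

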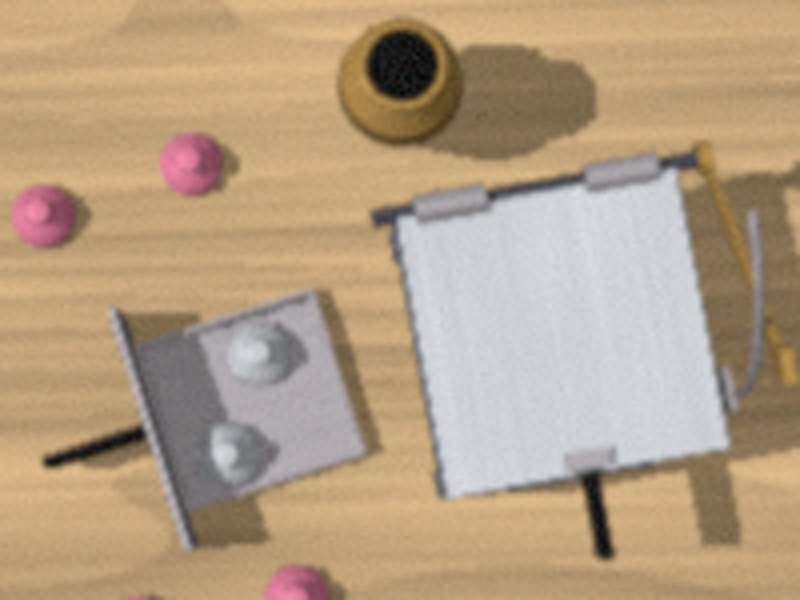

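View pics/scc.png

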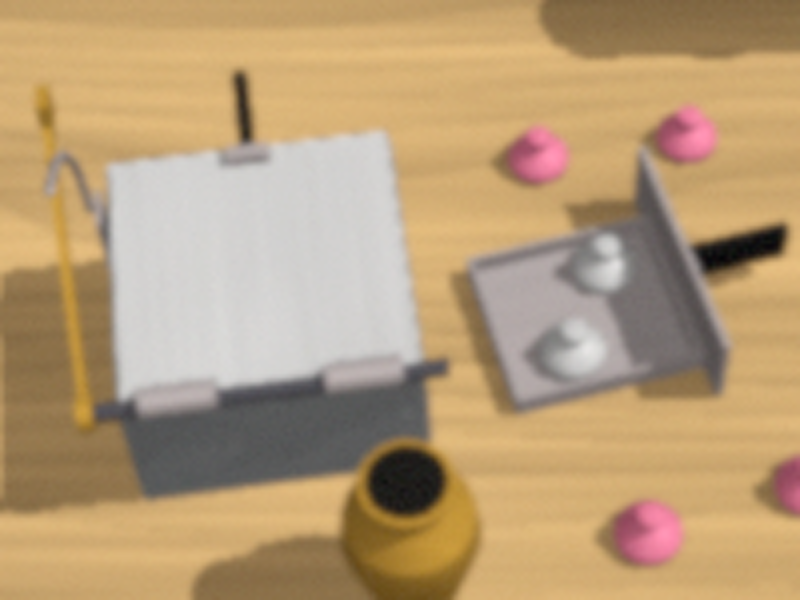

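```bash
python3 - <<'E'
from h import *
c=dict(np.load("top0.npz")); s=dict(np.load("scene0.npz"))
P=cloud(c); Z=P[...,2]; hsv=cv2.cvtColor(c["pixels"],cv2.COLOR_BGR2HSV)
print("bench z", np.nanmedian(Z[280:400,100:200]))
for n,(u0,v0,u1,v1) in dict(lid=(295,160,395,255),tray=(225,195,300,265),cap=(250,200,280,250)).items():
    print(n,np.round(np.nanpercentile(Z[v0:v1,u0:u1],[5,25,50,75,95]),4))
# lid: light pixels
def rect(mask,z,name):
    mask=mask.astype(np.uint8)
    n,l,st,ce=cv2.connectedComponentsWithStats(mask); k=1+np.argmax(st[1:,4]); 
    cs,_=cv2.findContours((l==k).astype(np.uint8),cv2.RETR_EXTERNAL,cv2.CHAIN_APPROX_NONE)
    q=onz(c,max(cs,key=cv2.contourArea).reshape(-1,2),z)
    rc=cv2.minAreaRect((q[:,:2]*1000).astype(np.float32)); print(name,rc)
    return rc
m=np.zeros(Z.shape,bool); m[160:255,290:395]=True
rect(m&(Z>0.118)&(Z<0.135)&(hsv[...,2]>60)&(hsv[...,1]<60),0.126,"lid")
t=np.zeros(Z.shape,bool); t[190:265,225:300]=True
low=t&(hsv[...,1]<70)
rect(low,0.018,"tray low-sat")
print("lid center z",Z[200:215,330:350].mean())
# plate top
mm=t&(Z>0.055)&(Z<0.075)&(hsv[...,2]>25); print(mm.sum()); q=P[mm][:,:2]; print("plate?",q.min(0),q.max(0))
for img,nm in((c,"top"),(s,"scene")):
    h=cv2.cvtColor(img["pixels"],cv2.COLOR_BGR2HSV); 
    print(nm,"hsv wood",h[300,150],)
E
```

```text
bench z -0.0005584467470916539
lid [-0.005   0.0003  0.1222  0.1259  0.132 ]
tray [-0.0056 -0.0017  0.0014  0.0057  0.0391]
cap [-0.0024  0.0015  0.0048  0.0155  0.0329]
lid ((617.4607543945312, -157.8643341064453), (209.1383056640625, 198.8784637451172), 8.50627613067627)
tray low-sat ((573.9339599609375, 81.93782806396484), (190.54226684570312, 182.67300415039062), 16.75156593322754)
lid center z 0.1249398741212963
160
plate? [0.46763445 0.10490185] [0.64420768 0.15916386]
top hsv wood [ 17  95 126]
scene hsv wood [ 18 116 130]
```

```bash
python3 - <<'E'
from h import *
# black handles: contour
for n,boxes in dict(top=dict(trayh=(205,225,240,248),lidh=(340,240,362,270)),scene=dict(trayh=(316,195,345,220),lidh=(198,158,216,183))).items():
    c=dict(np.load(n+"0.npz")); g=c["pixels"].max(2); P=cloud(c)
    for k,(a,b,e,f) in boxes.items():
        m=np.zeros(g.shape,np.uint8); m[b:f,a:e]=g[b:f,a:e]<40
        nn,l,st,ce=cv2.connectedComponentsWithStats(m)
        i=1+np.argmax(st[1:,4]); ys,xs=np.where(l==i)
        print(n,k,st[i],cv2.minAreaRect(np.c_[xs,ys].astype(np.float32)),"z",np.round(np.nanpercentile(P[l==i][:,2],[10,50,90]),3),"xy med",np.nanmedian(P[l==i],0))
E
```

```text
top trayh [212 232  24   9  57] ((223.5500030517578, 236.65000915527344), (2.2135939598083496, 24.033309936523438), 71.56504821777344) z [0.049 0.055 0.059] xy med [0.54364439 0.16832981 0.0550764 ]
top lidh [346 243   7  21  62] ((348.8702697753906, 253.17837524414062), (20.37911033630371, 3.4311769008636475), 81.02737426757812) z [0.134 0.137 0.141] xy med [ 0.4860678  -0.17768198  0.13747198]
scene trayh [319 202  22  11 122] ((329.88238525390625, 207.02944946289062), (5.820854663848877, 21.585670471191406), 75.96376037597656) z [0.036 0.049 0.059] xy med [0.5477709  0.17375987 0.04880581]
scene lidh [205 167   1   5   5] ((205.0, 169.0), (4.0, 0.0), -90.0) z [0.136 0.14  0.142] xy med [ 0.47960006 -0.18045931  0.13979566]
```

```bash
python3 - <<'E'
from h import *
c=dict(np.load("top0.npz")); s=dict(np.load("scene0.npz"))
P=cloud(c); Z=P[...,2]
def line(q,n):
    d=cv2.fitLine(q[:,:2].astype(np.float32),cv2.DIST_HUBER,0,0.001,0.001).ravel()
    print(n,"yaw mod90",np.round((np.degrees(np.arctan2(d[1],d[0]))+45)%90-45,2),"pt",np.round(d[2:],4),"len",np.round(np.ptp((q[:,:2]-d[2:])@d[:2]),4)); return d
hsv=cv2.cvtColor(c["pixels"],cv2.COLOR_BGR2HSV)
# lid handle & tray handle
g=c["pixels"].max(2)
for n,(a,b,e,f),z in (("trayh",(205,225,237,248),.057),("lidh",(340,244,362,270),.14)):
    v,u=np.where(g[b:f,a:e]<45); q=onz(c,np.c_[u+a,v+b],z); d=line(q,n); t=(q[:,:2]-d[2:])@d[:2]; print(d[2:]+d[:2]*t.min(),d[2:]+d[:2]*t.max())
# plate top
m=np.zeros(Z.shape,bool); m[195:265,225:255]=True; m&=(Z>0.05)&(g>55)
line(P[m],"plate")
# lid edges via Z threshold along rows
m=np.zeros(Z.shape,bool); m[160:255,290:400]=True; m&=(hsv[...,2]>90)&(hsv[...,1]<45)
m=cv2.morphologyEx(m.astype(np.uint8),cv2.MORPH_OPEN,np.ones((5,5)))
L,Rr,B=[],[],[]
for v in range(188,232):
    u=np.where(m[v])[0]; L.append((u.min()-.5,v)); Rr.append((u.max()+.5,v))
for u in range(318,376):
    if 338<u<356: continue
    v=np.where(m[:,u])[0]; B.append((u,v.max()+.5))
for n,q in (("lid +y",L),("lid -y",Rr),("lid -x",B)): line(onz(c,q,.126),n)
# caps: white blobs
E
```

```text
trayh yaw mod90 15.58 pt [0.5427 0.169 ] len 0.07
[0.53267438 0.20513407] [0.55147977 0.13768428]
lidh yaw mod90 8.13 pt [ 0.4856 -0.1771] len 0.053
[ 0.45854168 -0.18100992] [ 0.51104202 -0.17350732]
plate yaw mod90 16.38 pt [0.5658 0.1348] len 0.1838
lid +y yaw mod90 8.61 pt [ 0.6086 -0.0589] len 0.1207
lid -y yaw mod90 8.11 pt [ 0.6165 -0.2587] len 0.12
lid -x yaw mod90 8.49 pt [ 0.5132 -0.176 ] len 0.158
```

```bash
python3 - <<'E'
from h import *
from scipy.spatial.transform import Rotation as Ro
c=dict(np.load("top0.npz")); s=dict(np.load("scene0.npz"))
O=np.array([.612,-.159,0]);Rb=Ro.from_euler('z',8.4,degrees=True).as_matrix()
for n,c_ in(("top",c),("scene",s)):
    hsv=cv2.cvtColor(c_["pixels"],cv2.COLOR_BGR2HSV); P=cloud(c_); B=(P-O)@Rb
    # pink
    m=((hsv[...,0]>155)&(hsv[...,1]>90)&(hsv[...,2]>60)).astype(np.uint8)
    k,l,st,ce=cv2.connectedComponentsWithStats(m)
    for i in range(1,k):
        if st[i,4]>40: print(n,"pink",ce[i].round(1),onz(c_,[ce[i]],.015)[0].round(3))
    # things on -y side of the box
    sel=(B[...,1]<-.1025)&(B[...,1]>-.135)&(B[...,0]>-.2)&(B[...,0]<.13)&(P[...,2]>.03)
    v,u=np.where(sel); 
    brass=(hsv[...,1]>110)[sel]
    b=B[sel]
    for nm,q in(("brass",b[brass]),("steel",b[~brass])):
        print(n,nm,len(q)); 
        if len(q): 
            o=np.argsort(q[:,0]); print(q[o][::max(1,len(q)//14)].round(3).tolist())
E
python3 - <<'E'
from h import *
for n,b in(("top",(370,155,410,235)),("scene",(148,160,178,256))):
    c=dict(np.load(n+"0.npz")); crop(np.clip(c["pixels"]*1.6,0,255).astype(np.uint8),*b,6,f"pics/ptr_{n}.png")
E
```

```text
top pink [247.4 165.5] [0.754 0.101 0.015]
top pink [210.3 178.5] [0.718 0.213 0.015]
top pink [273.9 273.7] [0.43  0.031 0.015]
top pink [234.8 281.8] [0.409 0.147 0.015]
top brass 189
[[-0.064, -0.12, 0.249], [-0.057, -0.124, 0.247], [-0.051, -0.117, 0.25], [-0.044, -0.123, 0.25], [-0.035, -0.12, 0.237], [-0.023, -0.121, 0.219], [0.014, -0.118, 0.19], [0.028, -0.117, 0.168], [0.039, -0.116, 0.171], [0.052, -0.117, 0.153], [0.065, -0.122, 0.151], [0.077, -0.12, 0.147], [0.09, -0.115, 0.122], [0.099, -0.114, 0.137], [0.108, -0.117, 0.133]]
top steel 183
[[-0.073, -0.103, 0.109], [-0.064, -0.108, 0.14], [-0.059, -0.104, 0.108], [-0.053, -0.11, 0.179], [-0.046, -0.114, 0.195], [-0.039, -0.11, 0.209], [-0.025, -0.11, 0.231], [-0.017, -0.109, 0.234], [-0.008, -0.111, 0.246], [0.001, -0.111, 0.252], [0.013, -0.11, 0.258], [0.027, -0.113, 0.267], [0.036, -0.11, 0.276], [0.099, -0.107, 0.13], [0.113, -0.113, 0.126]]
scene pink [316.4 178.5] [0.415 0.146 0.015]
scene pink [279.2 183.7] [0.435 0.03  0.015]
scene pink [346.8 266. ] [0.724 0.212 0.015]
scene pink [306.6 277.9] [0.76  0.1   0.015]
scene brass 261
[[-0.066, -0.124, 0.25], [-0.053, -0.117, 0.233], [-0.043, -0.117, 0.237], [-0.037, -0.119, 0.236], [-0.009, -0.118, 0.206], [0.004, -0.123, 0.207], [0.017, -0.117, 0.202], [0.03, -0.118, 0.181], [0.041, -0.123, 0.171], [0.055, -0.122, 0.164], [0.067, -0.117, 0.149], [0.08, -0.118, 0.146], [0.093, -0.121, 0.135], [0.105, -0.116, 0.132], [0.112, -0.122, 0.117]]
scene steel 135
[[-0.074, -0.105, 0.107], [-0.063, -0.111, 0.135], [-0.06, -0.114, 0.136], [-0.057, -0.11, 0.156], [-0.055, -0.113, 0.159], [-0.049, -0.105, 0.111], [-0.046, -0.108, 0.126], [-0.044, -0.105, 0.114], [-0.041, -0.111, 0.201], [-0.018, -0.118, 0.216], [0.003, -0.111, 0.257], [0.022, -0.112, 0.268], [0.039, -0.112, 0.278], [0.101, -0.107, 0.128], [0.105, -0.111, 0.122]]
```

View pics/ptr_top.png

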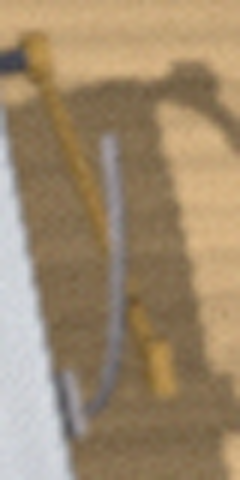

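View pics/ptr_scene.png

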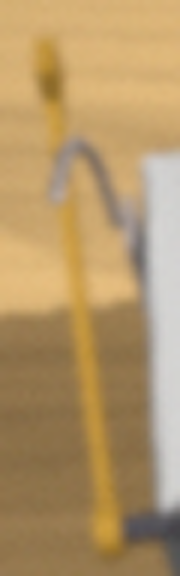

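```bash
python3 - <<'E'
from h import *
from scipy.spatial.transform import Rotation as Ro
c=dict(np.load("top0.npz")); s=dict(np.load("scene0.npz"))
O=np.array([.612,-.159,0]);Rb=Ro.from_euler('z',8.4,degrees=True).as_matrix()
for n,c_ in(("top",c),("scene",s)):
    o,_=rays(c_,[[1,1]]); print(n,"cam in box",((o-O)@Rb).round(3))
    hsv=cv2.cvtColor(c_["pixels"],cv2.COLOR_BGR2HSV); P=cloud(c_); B=(P-O)@Rb
    sel=(B[...,1]<-.1)&(B[...,1]>-.138)&(B[...,0]>-.2)&(B[...,0]<.09)&(P[...,2]>.1)&(hsv[...,1]>125)
    v,u=np.where(sel); q=B[sel]
    d=cv2.fitLine(q[:,[0,2]].astype(np.float32),cv2.DIST_HUBER,0,.001,.001).ravel()
    print(n,len(q),"depth angle",np.arctan2(-d[1]*np.sign(d[0]),abs(d[0])),"z at x=.1",d[3]+(.1-d[2])*d[1]/d[0], "y",np.median(q[:,1]))
    # z error-in-variable: ray ∩ vertical plane y=-.119
    oo,dd=rays(c_,np.c_[u,v]); o2=(oo-O)@Rb; d2=dd@Rb
    # extreme pixels along the bar
    t=(q[:,:2]-d[2:3])@np.array([1,0]) if 0 else q[:,0]
    print("far end px (tip)",u[np.argmin(t)],v[np.argmin(t)], "z of tip pts",np.round(q[np.argsort(t)[:8]],3).tolist())
# tip triangulation: diamond centroid (pixels by eye from crops)
T=(370+162/6,155+367/6); S=(148+46/6,160+70/6)
p,e=tri(c,T,s,S); b=(p-O)@Rb; print("diamond",b.round(4),e,"angle",np.arctan2(b[2]-.121,.1-b[0]), "r",np.hypot(b[2]-.121,.1-b[0]))
T=(370+35/6,155+58/6); S=(148+107/6,160+531/6)
p,e=tri(c,T,s,S); b=(p-O)@Rb; print("hinge end",b.round(4),e)
T=(370+165/6,155+393/6); S=(148+44/6,160+40/6)
p,e=tri(c,T,s,S); b=(p-O)@Rb; print("tip end",b.round(4),e,np.arctan2(b[2]-.121,.1-b[0]),np.hypot(b[2]-.121,.1-b[0]))
E
```

```text
top cam in box [-0.084  0.16   1.513]
top 134 depth angle 0.678527 z at x=.1 0.12417691 y -0.11829573156204408
far end px (tip) 397 220 z of tip pts [[-0.064, -0.12, 0.249], [-0.063, -0.117, 0.251], [-0.063, -0.115, 0.248], [-0.062, -0.123, 0.249], [-0.061, -0.12, 0.249], [-0.061, -0.117, 0.254], [-0.06, -0.117, 0.242], [-0.059, -0.123, 0.25]]
scene cam in box [0.77  0.051 1.175]
scene 209 depth angle 0.67206764 z at x=.1 0.12600328 y -0.12019648471717326
far end px (tip) 154 166 z of tip pts [[-0.066, -0.124, 0.25], [-0.066, -0.122, 0.247], [-0.064, -0.121, 0.252], [-0.064, -0.118, 0.244], [-0.062, -0.119, 0.25], [-0.062, -0.118, 0.231], [-0.061, -0.124, 0.252], [-0.061, -0.118, 0.255]]
diamond [-0.0542 -0.1222  0.2419] 0.0014472263398020617 angle 0.6649924588098592 r 0.19590966983972805
hinge end [ 0.0995 -0.121   0.1178] 0.0014123065845314704
tip end [-0.0652 -0.1208  0.2483] 0.00027123504164542456 0.656395235328103 0.20852654707012042
```

```bash
cat > rel.py <<'E'
import numpy as np
from scipy.spatial.transform import Rotation as Ro
from plant import r
def cur():
    s=r.get_state(); return np.array(s["tcp_pos"]),Ro.from_euler('xyz',s["eef_rot"],degrees=True),s
def target(pos,yaw):  # tool x down; tool y along world direction yaw (deg)
    p,R,s=cur(); y=np.array([np.cos(np.radians(yaw)),np.sin(np.radians(yaw)),0]); x=np.array([0,0,-1.])
    best=None
    for sg in(1,-1):
        Rt=Ro.from_matrix(np.c_[x,sg*y,np.cross(x,sg*y)]); rv=(R.inv()*Rt).as_rotvec(degrees=True)
        if best is None or np.linalg.norm(rv)<np.linalg.norm(best): best=rv
    print("t",s["time_s"].round(2) if hasattr(s["time_s"],'round') else s["time_s"],"tcp",p.round(4),"toolaxes",R.as_matrix().round(3).tolist(),"F",np.round(s["contact_force"],1),"w",s["gripper_width"])
    print("shift tool",R.inv().apply(np.array(pos)-p).round(4),"turn",best.round(2),"q6",s["joints"].round(1))
E
python3 - <<'E'
from rel import *
target([.538,.191,.10],16)
E
```

```text
t 0.1 tcp [0.2576 0.6234 0.2257] toolaxes [[-0.0, -0.382, -0.924], [-0.001, -0.924, 0.382], [-1.0, 0.001, -0.0]] F [-1.  -0.2 -0.6] w 0.08774762786671805
shift tool [ 0.1262  0.2924 -0.4243] turn [ 5.155e+01 -5.000e-02 -7.000e-02] q6 [ 84.1  20.6   0.6  -0.  -70.1 -16.5]
```

```bash
python3 -m creep '[{"ty":0.026,"tz":-0.038},{"ty":0.052,"tz":-0.076},{"ty":0.079,"tz":-0.114},{"ty":0.105,"tz":-0.152},{"ty":0.131,"tz":-0.19}]' 30
python3 -m creep '[{"ty":0.026,"tz":-0.038},{"ty":0.052,"tz":-0.076},{"ty":0.079,"tz":-0.114},{"ty":0.105,"tz":-0.152},{"ty":0.131,"tz":-0.19}]'
python3 - <<'E'
from rel import *
target([.538,.191,.10],16)
E
```

```text
t 0.1 tcp [0.2576 0.6234 0.2257] toolaxes [[-0.0, -0.382, -0.924], [-0.001, -0.924, 0.382], [-1.0, 0.001, -0.0]] F [-1.  -0.2 -0.6] w 0.08774762786671805
shift tool [ 0.1262  0.2924 -0.4243] turn [ 5.155e+01 -5.000e-02 -7.000e-02] q6 [ 84.1  20.6   0.6  -0.  -70.1 -16.5]invalid input
invalid input
```

```bash
python3 -m creep '[{"ax":0,"ay":0,"az":0,"tx":0,"ty":0.026,"tz":-0.038,"fingers":0.08},{"ax":0,"ay":0,"az":0,"tx":0,"ty":0.052,"tz":-0.076,"fingers":0.08},{"ax":0,"ay":0,"az":0,"tx":0,"ty":0.079,"tz":-0.114,"fingers":0.08},{"ax":0,"ay":0,"az":0,"tx":0,"ty":0.105,"tz":-0.152,"fingers":0.08},{"ax":0,"ay":0,"az":0,"tx":0,"ty":0.131,"tz":-0.19,"fingers":0.08}]' 30
```

```text
time_s: 0.6
tcp_pos: [0.3838, 0.4284, 0.2263]
eef_rot: [80.5, 90.0, -121.9]
contact_force: [1.0, 1.2, 0.6]
gripper_width: 0.0801
```

```bash
python3 -m creep '[{"ax":0,"ay":0,"az":0,"tx":0,"ty":0.026,"tz":-0.038,"fingers":0.06},{"ax":0,"ay":0,"az":0,"tx":0,"ty":0.052,"tz":-0.076,"fingers":0.06},{"ax":0,"ay":0,"az":0,"tx":0,"ty":0.079,"tz":-0.114,"fingers":0.06},{"ax":0,"ay":0,"az":0,"tx":0,"ty":0.105,"tz":-0.152,"fingers":0.06},{"ax":0,"ay":0,"az":0,"tx":0,"ty":0.131,"tz":-0.19,"fingers":0.06}]' 30
python3 -m creep '[{"ax":8.5,"ay":0,"az":0,"tx":0,"ty":0.008,"tz":-0.012,"fingers":0.06},{"ax":17,"ay":0,"az":0,"tx":0,"ty":0.016,"tz":-0.024,"fingers":0.06},{"ax":25.5,"ay":0,"az":0,"tx":0,"ty":0.024,"tz":-0.036,"fingers":0.06},{"ax":34,"ay":0,"az":0,"tx":0,"ty":0.03,"tz":-0.044,"fingers":0.06},{"ax":42.5,"ay":0,"az":0,"tx":0,"ty":0.03,"tz":-0.044,"fingers":0.06}]' 30
python3 - <<'E'
from rel import *
target([.538,.191,.10],16)
E
```

```text
time_s: 1.1
tcp_pos: [0.5094, 0.2348, 0.2265]
eef_rot: [34.1, 90.0, -168.4]
contact_force: [1.2, 1.5, -0.4]
gripper_width: 0.06
time_s: 1.6
tcp_pos: [0.5384, 0.1908, 0.2261]
eef_rot: [99.6, 89.9, -145.8]
contact_force: [-0.1, -0.7, -0.2]
gripper_width: 0.0599
t 1.6 tcp [0.5384 0.1908 0.2261] toolaxes [[-0.001, -0.909, -0.417], [-0.001, -0.417, 0.909], [-1.0, 0.001, -0.0]] F [-0.1 -0.7 -0.2] w 0.059910990103694904
shift tool [1.261e-01 1.000e-04 3.000e-04] turn [ 8.62 -0.01 -0.06] q6 [ 39.1  10.9 -12.7  -0.  -66.5 -14.5]
```

```bash
python3 -m creep '[{"ax":4.3,"ay":0,"az":0,"tx":0.03,"ty":0,"tz":0,"fingers":0.05},{"ax":8.6,"ay":0,"az":0,"tx":0.06,"ty":0,"tz":0,"fingers":0.05},{"ax":8.6,"ay":0,"az":0,"tx":0.1,"ty":0,"tz":0,"fingers":0.05},{"ax":8.6,"ay":0,"az":0,"tx":0.126,"ty":0,"tz":0,"fingers":0.05},{"ax":8.6,"ay":0,"az":0,"tx":0.126,"ty":0,"tz":0,"fingers":0.05}]' 30
python3 - <<'E'
from h import *
from plant import viewer
from rel import *
for n,b in(("top",(195,180,345,290)),("scene",(250,130,400,240))):
    c=viewer.capture(n); np.savez(n+"1.npz",**c); crop(np.clip(c["pixels"]*1.6,0,255).astype(np.uint8),*b,5,f"pics/g_{n}.png")
    print(n,"handle pt proj crop",((proj(c,[[.538,.191,.057],[.538,.191,.11]])-b[:2])*5).round())
target([.538,.191,.021],16)
E
```

```text
time_s: 2.1
tcp_pos: [0.5356, 0.1904, 0.0966]
eef_rot: [105.8, 89.6, -147.8]
contact_force: [0.3, -0.8, -0.3]
gripper_width: 0.0502
top handle pt proj crop [[110. 291.]
 [ 96. 289.]]
scene handle pt proj crop [[427. 361.]
 [437. 305.]]
t 2.2 tcp [0.5383 0.192  0.1008] toolaxes [[-0.0, -0.959, -0.284], [-0.001, -0.284, 0.959], [-1.0, 0.001, -0.001]] F [0.4 0.3 0.7] w 0.05008790074125582
shift tool [ 0.0798  0.0005 -0.0008] turn [ 0.47 -0.04 -0.04] q6 [ 39.3  17.4 -21.9   0.  -50.7 -22.8]
```

View pics/g_top.png

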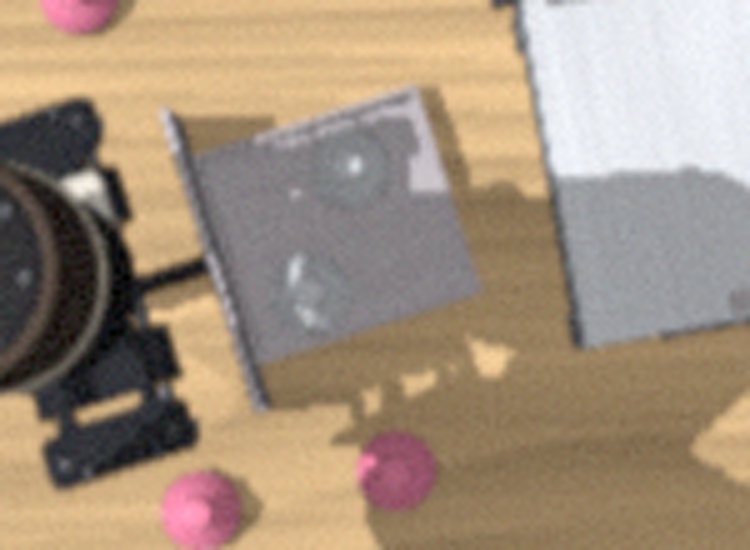

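View pics/g_scene.png

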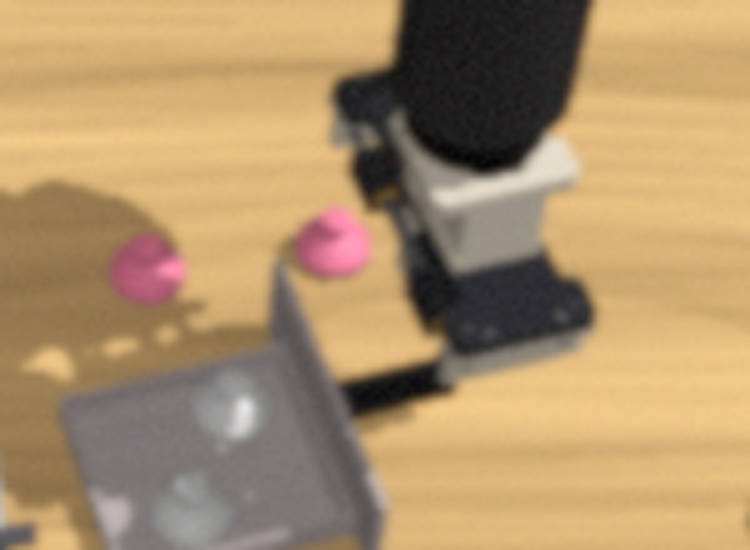

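```bash
python3 -m creep '[{"ax":0,"ay":0,"az":0,"tx":0.025,"ty":0,"tz":0,"fingers":0.05},{"ax":0,"ay":0,"az":0,"tx":0.05,"ty":0,"tz":0,"fingers":0.05},{"ax":0,"ay":0,"az":0,"tx":0.07,"ty":0,"tz":0,"fingers":0.05},{"ax":0,"ay":0,"az":0,"tx":0.078,"ty":0,"tz":0,"fingers":0.05},{"ax":0,"ay":0,"az":0,"tx":0.078,"ty":0,"tz":0,"fingers":0.05}]' 30
python3 -m creep '[{"ax":0,"ay":0,"az":0,"tx":0,"ty":0,"tz":0,"fingers":0.03},{"ax":0,"ay":0,"az":0,"tx":0,"ty":0,"tz":0,"fingers":0.02},{"ax":0,"ay":0,"az":0,"tx":0,"ty":0,"tz":0,"fingers":0.012},{"ax":0,"ay":0,"az":0,"tx":0,"ty":0,"tz":0,"fingers":0.004},{"ax":0,"ay":0,"az":0,"tx":0,"ty":0,"tz":0,"fingers":0.002}]' 30
```

```text
time_s: 2.7
tcp_pos: [0.5385, 0.1923, 0.0231]
eef_rot: [-101.0, 90.0, 5.5]
contact_force: [0.1, 0.2, -0.2]
gripper_width: 0.05
time_s: 3.2
tcp_pos: [0.5383, 0.1921, 0.0229]
eef_rot: [-69.4, 90.0, 37.0]
contact_force: [-1.9, -0.3, -1.0]
gripper_width: 0.0156
```

```bash
python3 -m creep '[{"ax":0,"ay":0,"az":0,"tx":0,"ty":0,"tz":0,"fingers":0.002},{"ax":0,"ay":0,"az":0,"tx":0,"ty":0,"tz":0,"fingers":0.002},{"ax":0,"ay":0,"az":0,"tx":0,"ty":0,"tz":0,"fingers":0.002}]' 30
python3 - <<'E'
from h import *
from plant import viewer
from rel import *
c=viewer.capture("top"); np.savez("top2.npz",**c); crop(np.clip(c["pixels"]*1.6,0,255).astype(np.uint8),195,155,395,290,4,"pics/g2.png")
g=c["pixels"].max(2); P=cloud(c); Z=P[...,2]
m=np.zeros(Z.shape,bool); m[195:270,225:255]=True; m&=(Z>0.05)&(Z<.08)&(g>50)
q=P[m]; d=cv2.fitLine(q[:,:2].astype(np.float32),cv2.DIST_HUBER,0,.001,.001).ravel(); t=(q[:,:2]-d[2:])@d[:2]
print("plate yaw",np.degrees(np.arctan2(d[1],d[0])),"mid",d[2:]+d[:2]*(t.min()+t.max())/2,np.ptp(t))
target([.538,.191,.022],16)
E
```

```text
time_s: 3.5
tcp_pos: [0.5381, 0.192, 0.0227]
eef_rot: [130.9, 90.0, -122.7]
contact_force: [-1.5, 0.8, 4.2]
gripper_width: 0.0096
plate yaw 16.341433 mid [0.55717715 0.1319613 ] 0.18170580327320868
t 3.55 tcp [0.5381 0.1921 0.0227] toolaxes [[-0.0, -0.959, -0.283], [0.0, -0.283, 0.959], [-1.0, -0.0, 0.0]] F [-2.3  0.1  3.7] w 0.009817951004434541
shift tool [ 0.0007  0.0004 -0.001 ] turn [0.45 0.   0.  ] q6 [ 39.3  23.1 -26.2  -0.  -40.7 -22.8]
```

View pics/g2.png

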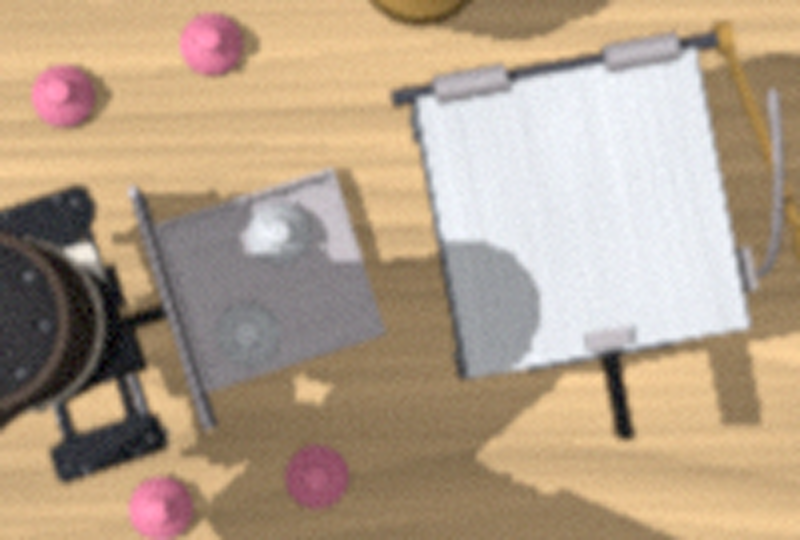

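```bash
python3 -m creep '[{"ax":0.8,"ay":0,"az":0,"tx":0,"ty":-0.001,"tz":-0.004,"fingers":0.002},{"ax":2.4,"ay":0,"az":0,"tx":0,"ty":-0.0045,"tz":-0.013,"fingers":0.002},{"ax":4.4,"ay":0,"az":0,"tx":0,"ty":-0.0085,"tz":-0.024,"fingers":0.002},{"ax":6.4,"ay":0,"az":0,"tx":0,"ty":-0.0125,"tz":-0.035,"fingers":0.002},{"ax":8,"ay":0,"az":0,"tx":0,"ty":-0.016,"tz":-0.0445,"fingers":0.002}]' 30
python3 - <<'E'
from h import *
from plant import viewer
from rel import *
c=viewer.capture("top"); np.savez("top3.npz",**c); crop(np.clip(c["pixels"]*1.6,0,255).astype(np.uint8),195,155,395,290,4,"pics/g3.png")
g=c["pixels"].max(2); P=cloud(c); Z=P[...,2]
m=np.zeros(Z.shape,bool); m[185:270,238:268]=True; m&=(Z>0.05)&(Z<.08)&(g>50)
q=P[m]; d=cv2.fitLine(q[:,:2].astype(np.float32),cv2.DIST_HUBER,0,.001,.001).ravel(); t=(q[:,:2]-d[2:])@d[:2]
mid=d[2:]+d[:2]*(t.min()+t.max())/2
B=Ro.from_euler('z',8.4,degrees=True).as_matrix()[:2,:2]
print("plate yaw",np.degrees(np.arctan2(d[1],d[0])),"mid box",(mid-[.612,-.159])@B,np.ptp(t))
print("TCP box",(cur()[0][:2]-[.612,-.159])@B)
target([.5877,.0052,.022],8.4)
E
```

```text
time_s: 4.05
tcp_pos: [0.567, 0.1535, 0.0227]
eef_rot: [-52.7, 89.9, 45.6]
contact_force: [-2.0, 6.4, 5.6]
gripper_width: 0.0098
plate yaw 8.207824 mid box [0.00115243 0.25344645] 0.18166571812132953
TCP box [0.00156846 0.31453948]
t 4.1 tcp [0.5676 0.1524 0.0227] toolaxes [[0.001, -0.99, -0.142], [0.0, -0.142, 0.99], [-1.0, -0.001, -0.0]] F [2.1 0.1 2.9] w 0.009749603794039757
shift tool [ 0.0008  0.0011 -0.1486] turn [-0.21 -0.    0.04] q6 [ 34.1  24.3 -24.1   0.  -41.6 -25.9]
```

View pics/g3.png

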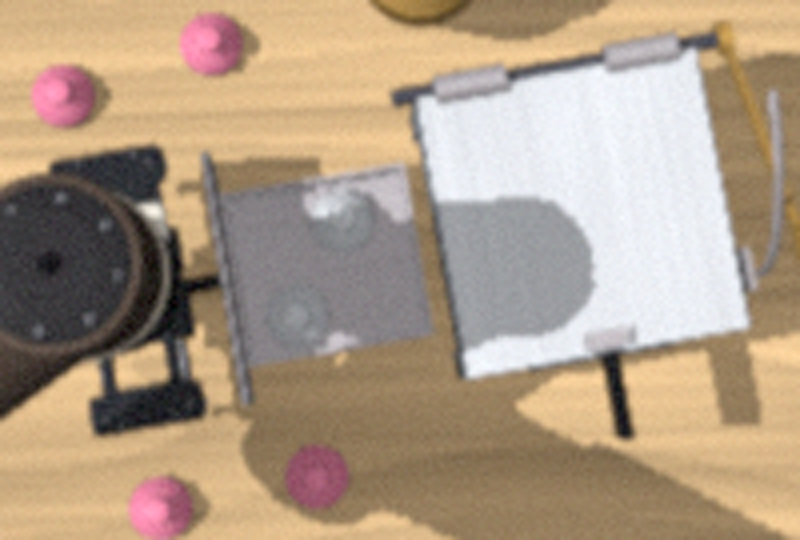

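```bash
python3 -m creep '[{"ax":-0.2,"ay":0,"az":0,"tx":0,"ty":0.001,"tz":-0.005,"fingers":0.002},{"ax":-0.2,"ay":0,"az":0,"tx":0,"ty":0.001,"tz":-0.012,"fingers":0.002},{"ax":-0.2,"ay":0,"az":0,"tx":0,"ty":0.001,"tz":-0.02,"fingers":0.002},{"ax":-0.2,"ay":0,"az":0,"tx":0,"ty":0.001,"tz":-0.028,"fingers":0.002},{"ax":-0.2,"ay":0,"az":0,"tx":0,"ty":0.001,"tz":-0.036,"fingers":0.002}]' 30
python3 -m creep '[{"ax":0,"ay":0,"az":0,"tx":0,"ty":0,"tz":-0.006,"fingers":0.002},{"ax":0,"ay":0,"az":0,"tx":0,"ty":0,"tz":-0.012,"fingers":0.002},{"ax":0,"ay":0,"az":0,"tx":0,"ty":0,"tz":-0.018,"fingers":0.002},{"ax":0,"ay":0,"az":0,"tx":0,"ty":0,"tz":-0.024,"fingers":0.002},{"ax":0,"ay":0,"az":0,"tx":0,"ty":0,"tz":-0.03,"fingers":0.002}]' 30
python3 - <<'E'
from rel import *
target([.5877,.0052,.022],8.4)
E
```

```text
time_s: 4.6
tcp_pos: [0.5707, 0.1181, 0.0228]
eef_rot: [-58.3, 89.9, 40.3]
contact_force: [-2.7, 6.9, 4.6]
gripper_width: 0.01
time_s: 5.1
tcp_pos: [0.5752, 0.0885, 0.0228]
eef_rot: [-58.7, 89.9, 39.9]
contact_force: [-2.2, 7.3, 5.6]
gripper_width: 0.0098
t 5.1 tcp [0.5752 0.0885 0.0228] toolaxes [[0.001, -0.989, -0.151], [0.001, -0.151, 0.989], [-1.0, -0.001, 0.0]] F [-2.2  7.3  5.6] w 0.009758227251963954
shift tool [ 0.0007  0.0002 -0.0842] turn [0.27 0.03 0.04] q6 [ 28.   23.8 -24.9  -0.  -41.3 -19.3]
```

```bash
python3 -m creep '[{"ax":0.2,"ay":0,"az":0,"tx":0,"ty":0,"tz":-0.007,"fingers":0.002},{"ax":0.2,"ay":0,"az":0,"tx":0,"ty":0,"tz":-0.014,"fingers":0.002},{"ax":0.2,"ay":0,"az":0,"tx":0,"ty":0,"tz":-0.021,"fingers":0.002},{"ax":0.2,"ay":0,"az":0,"tx":0,"ty":0,"tz":-0.028,"fingers":0.002},{"ax":0.2,"ay":0,"az":0,"tx":0,"ty":0,"tz":-0.035,"fingers":0.002}]' 30
python3 -m creep '[{"ax":0,"ay":0,"az":0,"tx":0,"ty":0,"tz":-0.007,"fingers":0.002},{"ax":0,"ay":0,"az":0,"tx":0,"ty":0,"tz":-0.014,"fingers":0.002},{"ax":0,"ay":0,"az":0,"tx":0,"ty":0,"tz":-0.021,"fingers":0.002},{"ax":0,"ay":0,"az":0,"tx":0,"ty":0,"tz":-0.028,"fingers":0.002},{"ax":0,"ay":0,"az":0,"tx":0,"ty":0,"tz":-0.035,"fingers":0.002}]' 30
python3 - <<'E'
from rel import *
target([.5877,.0052,.022],8.4)
E
```

```text
time_s: 5.6
tcp_pos: [0.5804, 0.0539, 0.0228]
eef_rot: [-57.7, 90.0, 40.8]
contact_force: [-0.5, 6.5, 4.0]
gripper_width: 0.0097
time_s: 6.1
tcp_pos: [0.5855, 0.0193, 0.0228]
eef_rot: [-54.0, 90.0, 44.5]
contact_force: [-0.2, 5.6, 4.3]
gripper_width: 0.0099
t 6.1 tcp [0.5855 0.0193 0.0228] toolaxes [[0.001, -0.989, -0.147], [0.001, -0.147, 0.989], [-1.0, -0.001, 0.0]] F [-0.2  5.6  4.3] w 0.009887023448913729
shift tool [ 0.0008 -0.0001 -0.0143] turn [0.07 0.02 0.03] q6 [ 21.   24.1 -24.3  -0.  -41.5 -12.5]
```

```bash
python3 -m creep '[{"ax":0,"ay":0,"az":0,"tx":0,"ty":0,"tz":-0.003,"fingers":0.002},{"ax":0,"ay":0,"az":0,"tx":0,"ty":0,"tz":-0.006,"fingers":0.002},{"ax":0,"ay":0,"az":0,"tx":0,"ty":0,"tz":-0.008,"fingers":0.002},{"ax":0,"ay":0,"az":0,"tx":0,"ty":0,"tz":-0.010,"fingers":0.002},{"ax":0,"ay":0,"az":0,"tx":0,"ty":0,"tz":-0.012,"fingers":0.002}]' 30
python3 -m creep '[{"ax":0,"ay":0,"az":0,"tx":0,"ty":0,"tz":-0.001,"fingers":0.002},{"ax":0,"ay":0,"az":0,"tx":0,"ty":0,"tz":-0.002,"fingers":0.002},{"ax":0,"ay":0,"az":0,"tx":0,"ty":0,"tz":-0.003,"fingers":0.002}]' 30
python3 - <<'E'
from rel import *
target([.5877,.0052,.022],8.4)
E
```

```text
time_s: 6.6
tcp_pos: [0.5872, 0.0077, 0.0228]
eef_rot: [-52.1, 90.0, 46.4]
contact_force: [-2.1, 7.5, 4.1]
gripper_width: 0.0097
time_s: 6.9
tcp_pos: [0.5873, 0.0054, 0.0228]
eef_rot: [-15.5, 89.9, 82.9]
contact_force: [-4.4, 17.0, 8.4]
gripper_width: 0.0099
t 6.9 tcp [0.5873 0.0054 0.0228] toolaxes [[0.0, -0.989, -0.147], [0.001, -0.147, 0.989], [-1.0, -0.0, 0.001]] F [-4.4 17.   8.4] w 0.009927455726776037
shift tool [ 0.0008 -0.0004 -0.0003] turn [0.06 0.07 0.02] q6 [ 19.5  24.2 -24.1  -0.1 -41.6 -11. ]
```

```bash
python3 -m creep '[{"ax":0,"ay":0,"az":0,"tx":0,"ty":0,"tz":-0.001,"fingers":0.002},{"ax":0,"ay":0,"az":0,"tx":0,"ty":0,"tz":-0.001,"fingers":0.002},{"ax":0,"ay":0,"az":0,"tx":0,"ty":0,"tz":-0.001,"fingers":0.002}]' 30
python3 - <<'E'
from h import *
from plant import viewer
for n,b in(("top",(225,155,395,285)),("scene",(160,140,330,270))):
    c=viewer.capture(n); np.savez(n+"4.npz",**c); crop(np.clip(c["pixels"]*1.8,0,255).astype(np.uint8),*b,4.5,f"pics/h_{n}.png")
E
```

```text
time_s: 7.2
tcp_pos: [0.5873, 0.0054, 0.0227]
eef_rot: [-10.9, 89.9, 87.6]
contact_force: [-6.1, 16.8, 7.8]
gripper_width: 0.0101
```

View pics/h_top.png

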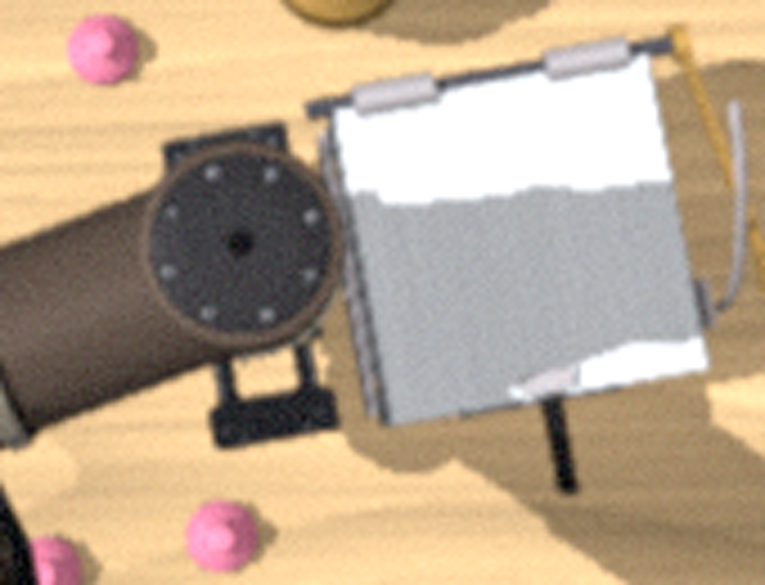

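View pics/h_scene.png

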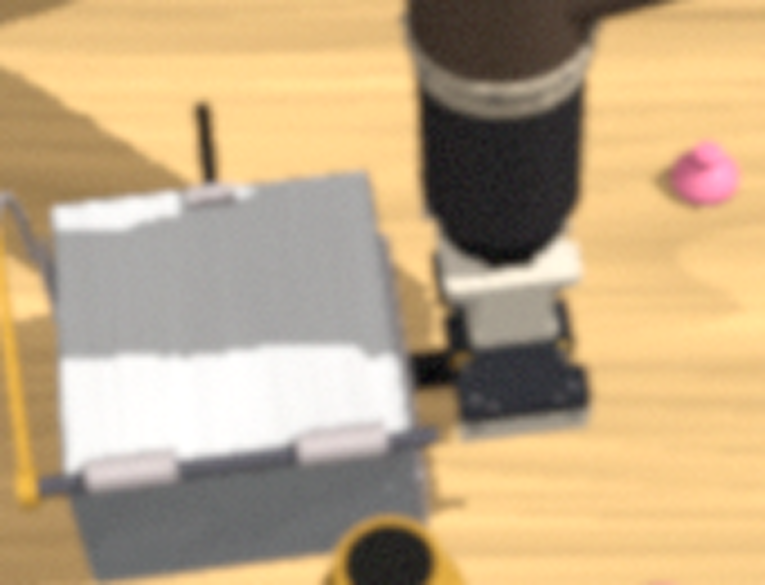

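```bash
python3 -m creep '[{"ax":0,"ay":0,"az":0,"tx":0,"ty":0,"tz":0,"fingers":0.02},{"ax":0,"ay":0,"az":0,"tx":0,"ty":0,"tz":0,"fingers":0.03},{"ax":0,"ay":0,"az":0,"tx":0,"ty":0,"tz":0,"fingers":0.05},{"ax":0,"ay":0,"az":0,"tx":0,"ty":0,"tz":0,"fingers":0.05}]' 30
python3 -m creep '[{"ax":0,"ay":0,"az":0,"tx":-0.015,"ty":0,"tz":0,"fingers":0.05},{"ax":0,"ay":0,"az":0,"tx":-0.04,"ty":0,"tz":0,"fingers":0.05},{"ax":0,"ay":0,"az":0,"tx":-0.085,"ty":0,"tz":0,"fingers":0.05},{"ax":0,"ay":0,"az":0,"tx":-0.13,"ty":0,"tz":0,"fingers":0.05},{"ax":0,"ay":0,"az":0,"tx":-0.175,"ty":0,"tz":0,"fingers":0.05}]' 30
python3 - <<'E'
from rel import *
B=Ro.from_euler('z',8.4,degrees=True).as_matrix()
target(np.array([.612,-.159,0])+B@[-.136,0,.106],98.4)
E
```

```text
time_s: 7.7
tcp_pos: [0.5873, 0.0028, 0.0223]
eef_rot: [109.3, 89.9, -152.2]
contact_force: [-0.8, 0.0, 0.1]
gripper_width: 0.0365
time_s: 8.2
tcp_pos: [0.5872, 0.0029, 0.1992]
eef_rot: [112.6, 90.0, -148.9]
contact_force: [1.8, 0.1, -0.1]
gripper_width: 0.05
t 8.2 tcp [0.5872 0.0029 0.1992] toolaxes [[-0.001, -0.989, -0.147], [-0.0, -0.147, 0.989], [-1.0, 0.001, -0.0]] F [ 1.8  0.1 -0.1] w 0.05000837720520173
shift tool [ 0.0933  0.1351 -0.1637] turn [-8.997e+01  2.000e-02 -5.000e-02] q6 [ 19.4  13.5 -13.    0.  -63.6 -10.9]
```

```bash
python3 -m creep '[{"ax":-8.5,"ay":0,"az":0,"tx":0,"ty":0.027,"tz":-0.033,"fingers":0.05},{"ax":-17,"ay":0,"az":0,"tx":0,"ty":0.055,"tz":-0.066,"fingers":0.05},{"ax":-25.5,"ay":0,"az":0,"tx":0,"ty":0.082,"tz":-0.1,"fingers":0.05},{"ax":-34,"ay":0,"az":0,"tx":0,"ty":0.11,"tz":-0.133,"fingers":0.05},{"ax":-42.5,"ay":0,"az":0,"tx":0,"ty":0.135,"tz":-0.163,"fingers":0.05}]' 30
python3 -m creep '[{"ax":-8.5,"ay":0,"az":0,"tx":0,"ty":0,"tz":0,"fingers":0.05},{"ax":-17,"ay":0,"az":0,"tx":0,"ty":0,"tz":0,"fingers":0.05},{"ax":-25.5,"ay":0,"az":0,"tx":0,"ty":0,"tz":0,"fingers":0.05},{"ax":-34,"ay":0,"az":0,"tx":0,"ty":0,"tz":0,"fingers":0.05},{"ax":-42.5,"ay":0,"az":0,"tx":0,"ty":0,"tz":0,"fingers":0.05}]' 30
python3 - <<'E'
from rel import *
B=Ro.from_euler('z',8.4,degrees=True).as_matrix()
target(np.array([.612,-.159,0])+B@[-.136,0,.106],98.4)
from h import *
from plant import viewer
for n,b in(("top",(225,155,395,285)),("scene",(145,125,315,255))):
    c=viewer.capture(n); np.savez(n+"5.npz",**c); crop(np.clip(c["pixels"]*1.8,0,255).astype(np.uint8),*b,4.5,f"pics/i_{n}.png")
E
```

```text
time_s: 8.7
tcp_pos: [0.4765, -0.1793, 0.1976]
eef_rot: [89.9, 90.0, -128.8]
contact_force: [1.2, -0.3, 0.3]
gripper_width: 0.0498
time_s: 9.2
tcp_pos: [0.4777, -0.178, 0.1975]
eef_rot: [12.1, 90.0, -164.2]
contact_force: [0.2, -0.2, 1.0]
gripper_width: 0.0497
t 9.2 tcp [ 0.4777 -0.178   0.1975] toolaxes [[-0.0, 0.066, -0.998], [-0.0, -0.998, -0.066], [-1.0, 0.0, 0.0]] F [ 0.2 -0.2  1. ] w 0.049652889574601844
shift tool [0.0915 0.0008 0.0002] turn [-4.63  0.02 -0.  ] q6 [  1.7   6.2 -22.3   0.  -61.5  92.1]
```

View pics/i_top.png

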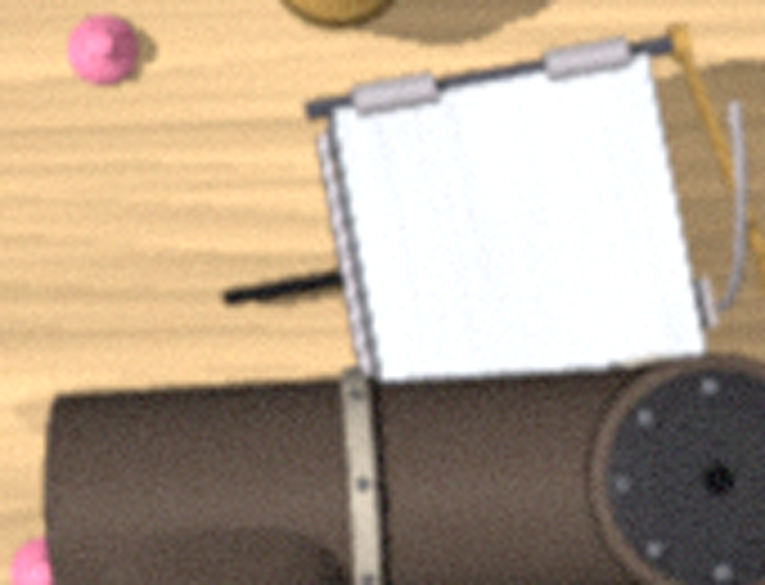

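View pics/i_scene.png

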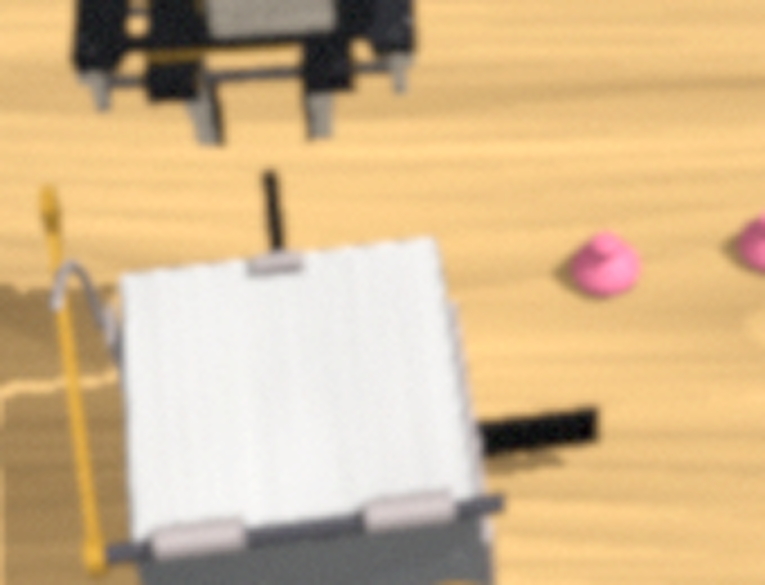

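```bash
python3 - <<'E'
from h import *
c=dict(np.load("top5.npz")); B=cv2.Rodrigues(np.array([0,0,np.radians(8.4)]))[0]
g=c["pixels"].max(2); b=(270,212,299,226)
v,u=np.where(g[b[1]:b[3],b[0]:b[2]]<45); q=(onz(c,np.c_[u+b[0],v+b[1]],.057)-[.612,-.159,0])@B
print("handle y range",q[:,1].min(),q[:,1].max(),"x",np.median(q[:,0]), np.polyfit(q[:,1],q[:,0],1))
E
python3 -m creep '[{"ax":-4.6,"ay":0,"az":0,"tx":0.02,"ty":0.001,"tz":0,"fingers":0.05},{"ax":-4.6,"ay":0,"az":0,"tx":0.045,"ty":0.001,"tz":0,"fingers":0.05},{"ax":-4.6,"ay":0,"az":0,"tx":0.07,"ty":0.001,"tz":0,"fingers":0.05},{"ax":-4.6,"ay":0,"az":0,"tx":0.085,"ty":0.001,"tz":0,"fingers":0.05},{"ax":-4.6,"ay":0,"az":0,"tx":0.0915,"ty":0.001,"tz":0,"fingers":0.05}]' 40
```

```text
handle y range 0.11561093366980363 0.18354015992856254 x -0.002404362603234139 [ 0.00851723 -0.00370407]
time_s: 9.8
tcp_pos: [0.477, -0.1787, 0.1045]
eef_rot: [-9.8, 89.8, 177.9]
contact_force: [-0.6, 0.4, -0.4]
gripper_width: 0.0498
```

```bash
python3 -m creep '[{"ax":0,"ay":0,"az":0,"tx":0,"ty":0,"tz":0,"fingers":0.03},{"ax":0,"ay":0,"az":0,"tx":0,"ty":0,"tz":0,"fingers":0.018},{"ax":0,"ay":0,"az":0,"tx":0,"ty":0,"tz":0,"fingers":0.008},{"ax":0,"ay":0,"az":0,"tx":0,"ty":0,"tz":0,"fingers":0.002},{"ax":0,"ay":0,"az":0,"tx":0,"ty":0,"tz":0,"fingers":0.002}]' 40
python3 -m creep '[{"ax":0,"ay":0,"az":0,"tx":0,"ty":0,"tz":0,"fingers":0.002},{"ax":0,"ay":0,"az":0,"tx":0,"ty":0,"tz":0,"fingers":0.002},{"ax":0,"ay":0,"az":0,"tx":0,"ty":0,"tz":0,"fingers":0.002}]' 40
python3 - <<'E'
from rel import *
from h import *
from plant import viewer
p,R,s=cur(); B=Ro.from_euler('z',8.4,degrees=True).as_matrix()
print("tcp box",(p-[.612,-.159,0])@B,"axes in box",(B.T@R.as_matrix()).round(3),s["contact_force"],s["gripper_width"],s["joints"].round(1))
c=viewer.capture("scene"); crop(np.clip(c["pixels"]*1.8,0,255).astype(np.uint8),145,125,315,255,4.5,"pics/j.png")
r0=np.hypot(.236,0.004)
a0=((p-[.612,-.159,0])@B); g=np.array([a0[0]-.1, a0[2]+.0188-.121])
for th in np.arange(0,.75,.1):
    c_,s_=np.cos(th),np.sin(th); x=c_*g[0]+s_*g[1]; z=-s_*g[0]+c_*g[1]
    print(round(th,2),"dx %.4f dz %.4f"%(x-g[0],z-g[1]))
th=.67; c_,s_=np.cos(th),np.sin(th); print(th,c_*g[0]+s_*g[1]-g[0],-s_*g[0]+c_*g[1]-g[1])
E
```

```text
time_s: 10.3
tcp_pos: [0.4784, -0.1786, 0.1066]
eef_rot: [172.3, 89.9, 0.3]
contact_force: [-0.7, -1.0, -0.3]
gripper_width: 0.0156
time_s: 10.6
tcp_pos: [0.4788, -0.1812, 0.107]
eef_rot: [98.7, 89.8, -73.2]
contact_force: [2.6, -17.8, -2.6]
gripper_width: 0.0094
tcp box [-0.13501145 -0.00248121  0.10695078] axes in box [[ 0.001 -0.005 -1.   ]
 [-0.004 -1.     0.005]
 [-1.     0.004 -0.001]] [  2.58610458 -17.76572792  -2.5705336 ] 0.009408491567956085 [  1.4  11.8 -29.1   0.3 -49.   96.5]
0.0 dx 0.0000 dz 0.0000
0.1 dx 0.0016 dz 0.0234
0.2 dx 0.0056 dz 0.0466
0.3 dx 0.0119 dz 0.0692
0.4 dx 0.0204 dz 0.0911
0.5 dx 0.0310 dz 0.1121
0.6 dx 0.0437 dz 0.1319
0.7 dx 0.0583 dz 0.1503
0.67 0.0537545516447675 0.1449117990557196
```

View pics/j.png

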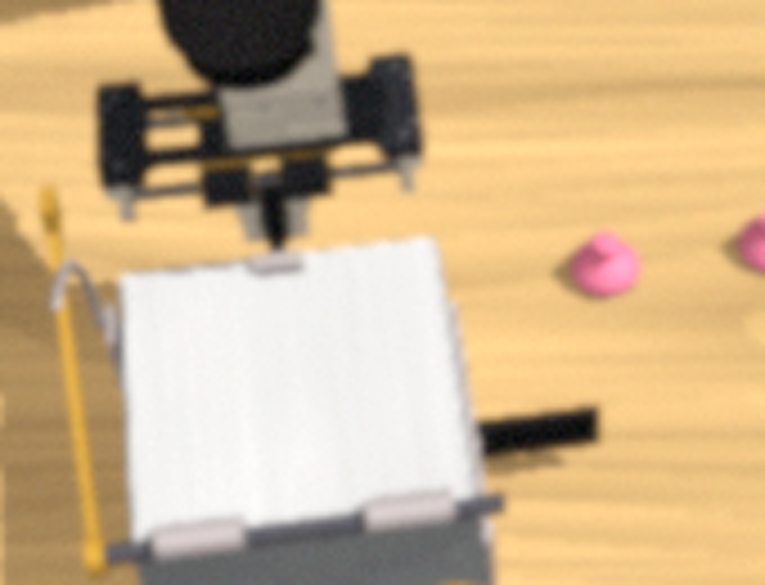

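```bash
python3 -m creep '[{"ax":0,"ay":0,"az":0,"tx":0,"ty":0.003,"tz":0,"fingers":0.002},{"ax":0,"ay":0,"az":0,"tx":-0.006,"ty":0.003,"tz":0,"fingers":0.002},{"ax":0,"ay":0,"az":0,"tx":-0.0175,"ty":0.003,"tz":-0.001,"fingers":0.002},{"ax":0,"ay":0,"az":0,"tx":-0.029,"ty":0.003,"tz":-0.0025,"fingers":0.002},{"ax":0,"ay":0,"az":0,"tx":-0.041,"ty":0.003,"tz":-0.0045,"fingers":0.002}]' 40
python3 - <<'E'
from rel import *
p,R,s=cur(); B=Ro.from_euler('z',8.4,degrees=True).as_matrix()
print("tcp box",(p-[.612,-.159,0])@B,s["contact_force"]@B,s["gripper_width"])
E
```

```text
time_s: 11.15
tcp_pos: [0.4831, -0.1807, 0.1477]
eef_rot: [-51.6, 90.0, 136.5]
contact_force: [5.2, 1.9, -8.5]
gripper_width: 0.0099
tcp box [-0.13070329 -0.00266102  0.14771342] [ 5.4349498   1.07699062 -8.47229413] 0.009931972070395477
```

```bash
python3 -m creep '[{"ax":0,"ay":0,"az":0,"tx":-0.0127,"ty":0,"tz":-0.004,"fingers":0.002},{"ax":0,"ay":0,"az":0,"tx":-0.025,"ty":0,"tz":-0.0075,"fingers":0.002},{"ax":0,"ay":0,"az":0,"tx":-0.037,"ty":0,"tz":-0.0115,"fingers":0.002},{"ax":0,"ay":0,"az":0,"tx":-0.049,"ty":0,"tz":-0.0165,"fingers":0.002},{"ax":0,"ay":0,"az":0,"tx":-0.061,"ty":0,"tz":-0.022,"fingers":0.002}]' 40
python3 - <<'E'
from rel import *
p,R,s=cur(); B=Ro.from_euler('z',8.4,degrees=True).as_matrix()
b=(p-[.612,-.159,0])@B
print("tcp box",b,s["contact_force"]@B,s["gripper_width"], "theta est",np.arctan2(b[2]+.0188-.121,.1-b[0]), np.hypot(b[2]+.0188-.121,.1-b[0]))
E
```

```text
time_s: 11.65
tcp_pos: [0.5042, -0.1775, 0.2085]
eef_rot: [-30.9, 89.9, 157.2]
contact_force: [1.0, 2.7, -9.0]
gripper_width: 0.0095
tcp box [-0.10929701 -0.00255418  0.20847166] [ 1.42011212  2.56540924 -9.01653012] 0.00948244666429598 theta est 0.46983253497562805 0.23473155891816935
```

```bash
python3 -m creep '[{"ax":0,"ay":0,"az":0,"tx":-0.0114,"ty":0,"tz":-0.0061,"fingers":0.002},{"ax":0,"ay":0,"az":0,"tx":-0.0224,"ty":0,"tz":-0.0129,"fingers":0.002},{"ax":0,"ay":0,"az":0,"tx":-0.0331,"ty":0,"tz":-0.0203,"fingers":0.002},{"ax":0,"ay":0,"az":0,"tx":-0.043,"ty":0,"tz":-0.028,"fingers":0.002},{"ax":0,"ay":0,"az":0,"tx":-0.043,"ty":0,"tz":-0.028,"fingers":0.002}]' 40
python3 - <<'E'
from rel import *
from h import *
from plant import viewer
Bm=Ro.from_euler('z',8.4,degrees=True).as_matrix()
for n,bx in(("top",(295,140,465,270)),("scene",(125,115,295,245))):
    c=viewer.capture(n); np.savez(n+"6.npz",**c); crop(np.clip(c["pixels"]*1.8,0,255).astype(np.uint8),*bx,4.5,f"pics/k_{n}.png")
    P=(cloud(c)-[.612,-.159,0])@Bm; hsv=cv2.cvtColor(c["pixels"],cv2.COLOR_BGR2HSV)
    m=(abs(P[...,1])<.09)&(P[...,0]>-.06)&(P[...,0]<.07)&(P[...,2]>.1)&(P[...,2]<.32)&(hsv[...,1]<60)
    m=cv2.erode(m.astype(np.uint8),np.ones((3,3)))>0
    q=P[m]; A=np.c_[q[:,:2],np.ones(len(q))]
    for _ in range(4):
        k=np.linalg.lstsq(A,q[:,2],rcond=None)[0]; e=abs(A@k-q[:,2]); A,q=A[e<.01],q[e<.01]
    print(n,len(q),"lid angle",np.arctan(-k[0]),"y slope",k[1],"z at hinge x=.1",k@[.1,0,1])
    s=(P[...,1]<-.1)&(P[...,1]>-.138)&(P[...,0]>-.2)&(P[...,0]<.09)&(P[...,2]>.1)&(hsv[...,1]>125)
    d=cv2.fitLine(P[s][:,[0,2]].astype(np.float32),cv2.DIST_HUBER,0,.001,.001).ravel(); print("pointer",s.sum(),np.arctan(-d[1]/d[0]))
p,R,s=cur(); b=(p-[.612,-.159,0])@Bm
print("tcp box",b,s["contact_force"]@Bm,s["gripper_width"], "theta est",np.arctan2(b[2]+.0188-.121,.1-b[0])-.02)
E
```

```text
time_s: 12.15
tcp_pos: [0.5331, -0.1731, 0.2521]
eef_rot: [-65.9, 89.9, 122.2]
contact_force: [-5.1, 5.8, -6.0]
gripper_width: 0.0097
top 1362 lid angle 0.6633246179166928 y slope -0.0030823290415527005 z at hinge x=.1 0.12652158194366514
pointer 68 0.6517034
scene 3889 lid angle 0.6570111143261689 y slope -0.001851379595691871 z at hinge x=.1 0.12825475516921592
pointer 210 0.673712
tcp box [-0.08043281 -0.00248509  0.25165895] [-3.55285489  6.9666156  -4.8661641 ] 0.009966791944061647 theta est 0.6717816477042131
```

View pics/k_top.png

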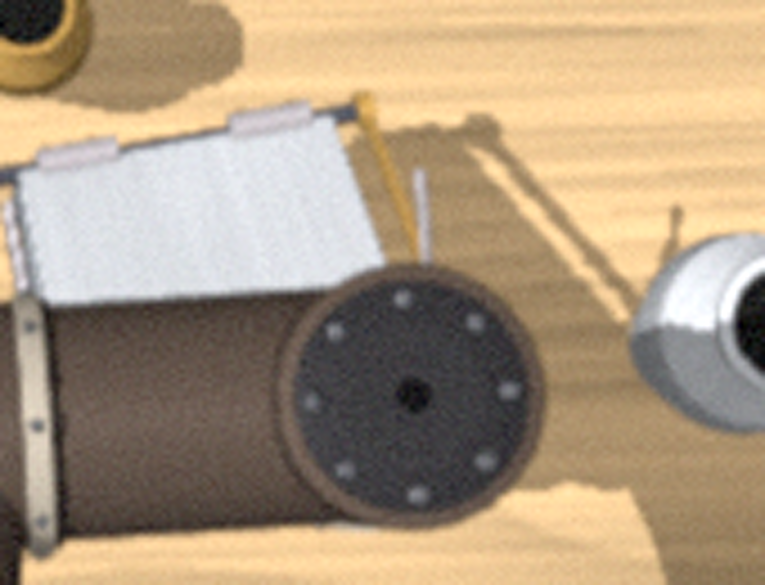

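View pics/k_scene.png

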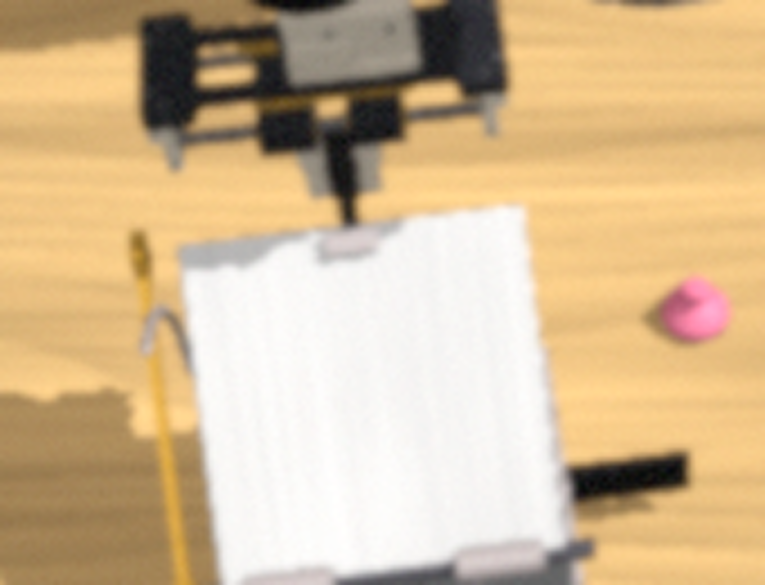

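```bash
python3 -m creep '[{"ax":0,"ay":0,"az":0,"tx":0,"ty":0,"tz":0,"fingers":0.002},{"ax":0,"ay":0,"az":0,"tx":0,"ty":0,"tz":0,"fingers":0.002},{"ax":0,"ay":0,"az":0,"tx":0,"ty":0,"tz":0,"fingers":0.002},{"ax":0,"ay":0,"az":0,"tx":0,"ty":0,"tz":0,"fingers":0.002},{"ax":0,"ay":0,"az":0,"tx":0,"ty":0,"tz":0,"fingers":0.002}]' 40
python3 - <<'E'
from h import *
from rel import *
from plant import viewer,order
Bm=Ro.from_euler('z',8.4,degrees=True).as_matrix()
c=viewer.capture("scene"); P=(cloud(c)-[.612,-.159,0])@Bm; hsv=cv2.cvtColor(c["pixels"],cv2.COLOR_BGR2HSV)
m=(abs(P[...,1])<.09)&(P[...,0]>-.05)&(P[...,0]<.07)&(P[...,2]>.13)&(P[...,2]<.3)&(hsv[...,1]<60)
q=P[m]; k=np.linalg.lstsq(np.c_[q[:,:2],np.ones(len(q))],q[:,2],rcond=None)[0]; print("lid",np.arctan(-k[0]))
m=(P[...,1]>.112)&(P[...,1]<.21)&(abs(P[...,0])<.03)&(P[...,2]>.02)&(c["pixels"].max(2)<45); q=P[m]; print("handle",q.min(0),q.max(0),np.median(q[:,0]))
a=dict(np.load("scene0.npz")); print("tip region diff",cv2.absdiff(a["pixels"],c["pixels"])[155:180,148:162].mean())
s=cur()[2]; print(s["contact_force"],s["gripper_width"],s["time_s"])
print(order.close_job())
E
```

```text
time_s: 12.75
tcp_pos: [0.5328, -0.1732, 0.2517]
eef_rot: [-107.8, 89.9, 80.2]
contact_force: [-3.3, 6.3, -4.4]
gripper_width: 0.0102
lid 0.6583183298243951
handle [-0.02975318  0.11202663  0.02661344] [0.00824664 0.20981619 0.65735333] -0.013985323218382254
tip region diff 2.882857142857143
[-3.91351929  6.47926427 -5.44808643] 0.009837819462688474 12.8
the job is handed in; nothing more can be done
None
```

I slid the tray home by its handle tab, then pinched the lid's tab, raised the lid to the pointer's angle and handed in at 12.8 s still holding it. No verdict came back.

- **Tray:** it stopped firmly against the box at about 17 N. With the arm clear, the picture put it at about y = 29 mm and x = −2 to −3 mm in the box's frame, square to within about 0.5°.
- **Lid and pointer:** the depth images gave the lid at 0.657–0.663 rad and the pointer at about 0.65–0.68 rad, inside the 0.07 limit. The fingers still held the tab, with an opening of 9.8 mm and a downward load of about 5 N.
- **Pointer and other objects:** the pointer tip looked unchanged between the first and last pictures. The arm's path kept clear of the urns and the tumbler, but I did not measure them again at the end.

**Checks that failed or were not made:**
- The last numeric check of the tray handle was unusable because arm pixels got into the mask. The tray position above dates from before the lid was lifted, though the handle looked in place in the picture with the lid up.
- The caps could not be seen once inside the box. They were last seen standing just before the tray went in.
- The first pinch on the lid tab was about 2.5 mm off centre, with about 18 N sideways. I corrected it before lifting; about 6–7 N sideways remained at the end.

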